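# Fetch the tyre gauge from the sliding-door parts case and shut the case

## Task

Slide open the door over the bay that holds the red tyre gauge by pushing its pull bar, so that it passes under or over the other door, take the gauge out and lay it gently, dial up, wholly on the blue mat. Then shut both doors by their pull bars, the yellow lower one first and the blue upper one last, feeling for each end stop and pressing the door firmly against it for half a second (about 15 N, never over 25 N). Leave the socket clip, bowl, jar and tin where they are.

Things in the scene. Friction and masses are not known exactly. Their poses are not given: they have to be found in the camera images.
- case: grey fixed case, 210 mm deep (own x), 340 wide (own y), 74 high, under two clear horizontal bypass doors. Origin: centre of underside, on the table. End walls (y = +/-170) 52 mm high, 6 thick. A wall at y = 0 makes two bays, floor at 6 mm: +y under the upper door, -y under the lower; one holds the gauge. A pull bar at |y| = 53 mm (all doors go that far) clears |y| = 65 to 164 mm
- upper_pull (a point): blue pull bar, 70 mm along the case's x, 8 along y, 24 high, on the blue upper door (175 mm wide, 6 thick; bar 12 mm from its outer, +y edge). Point: middle of the bar's foot, 72 mm above the table; case's axes. Opens along the case's -y, over the lower door; drag 3 N, stays put. Shuts on a hard-set black stop, this point then at y = 148 to 168 mm: not told, feel for it. Starts 2 to 5 mm ajar
- lower_pull (a point): yellow pull bar, 70 x 8 x 24 mm (case axes), on the yellow lower door (175 mm wide, 6 thick; bar 12 mm from its outer, -y edge). Point: middle of the bar's foot, 64 mm above the table; case's axes. Opens along the case's +y, under the upper; drag 3 N, stays put. Shuts on its own stop, y = -148 to -168 mm. Starts 2 to 26 mm ajar. At y = -53 mm it is 29 mm or more clear of the upper door
- gauge: red tyre pressure gauge, 164 mm long, about 200 g, lying dial up on the floor of a bay about along the case's x. Origin: on its underside at the middle of its handle, a block 95 mm long (x), 30 mm wide (y), 28 mm high. x points along it to the round head (54 mm across, 30 mm high, centre 62 mm from the origin); z up out of the dial.
- gauge_grip (a point): point to grip on the gauge's handle near its centre of mass: 12 mm from the origin towards the head, 14 mm above the underside; grip across the 30 mm width (gauge's y)
- gauge_dial (a point): centre of the white dial on top of the gauge's head, 30 mm above the underside, 27 mm from the head's end
- gauge_nozzle (a point): tip of the steel nozzle at the gauge's other end (x = -75 mm), 14 mm above the underside
- mat: blue fixed mat, 220 mm in its own x, 140 mm in its own y, 6 mm thick, to the left or right of the case. Origin: centre of its underside, on the table
- clip: orange socket clip with two upright steel sockets, 150 x 34 x 42 mm, loose in the other bay. Origin: centre of its underside
- bowl: black magnetic parts bowl with lug nuts stuck in it, 140 mm across, 36 mm high, on the other side of the case from the mat. Origin: centre of its underside
- jar: glass jar with a steel snap lid, 84 mm across, 97 mm high, beyond the mat or bowl. Origin: centre of its underside
- spray: white tin with a green band, 64 mm across, 120 mm high, beyond the mat or bowl. Origin: centre of its underside

How it is judged (in metres and radians):
On the way, in this order (a step that is already met when the one before it is completed fails the run):
1. a door is slid open until its bar is within 75 mm of the case's middle ((y of upper_pull in the frame of case below 0.075 m or y of lower_pull in the frame of case above -0.075 m)), for 0.1 s.
2. the gauge lies dial up, wholly on the blue mat, let go and at rest (x of gauge_dial in the frame of mat between -0.085 and 0.085 m and y of gauge_dial in the frame of mat between -0.045 and 0.045 m and x of gauge_nozzle in the frame of mat between -0.112 and 0.112 m and y of gauge_nozzle in the frame of mat between -0.066 and 0.066 m and z of gauge in the frame of mat between 0.003 and 0.01 m and angle between gauge's own z axis and vertical below 0.1 rad and linear speed of gauge below 0.02 m/s and contact force between the fingers and gauge below 0.1 N), for 0.2 s.
3. the yellow lower door is shut on its end stop (within 2.5 mm) while its pull bar is pushed with more than 8 N, for 0.25 s (y of lower_stop_c0 in the frame of lower_pull above -0.0225 m and contact force between the fingers and lower_door_c1 above 8 N), for 0.25 s.
4. then the blue upper door likewise (y of upper_stop_c0 in the frame of upper_pull below 0.0225 m and contact force between the fingers and upper_door_c1 above 8 N), for 0.25 s.
At the end, for the whole second after the job is handed in: The gauge lies dial up (within 0.1 rad) and at rest wholly on the mat (dial centre within 85 x 45 mm of the mat's centre in the mat's x and y, nozzle tip within 112 x 66 mm), released, and both doors stand shut, within 2.5 mm of their end stops, wherever these are set (all of step 2 and y of upper_stop_c0 in the frame of upper_pull below 0.0225 m and y of lower_stop_c0 in the frame of lower_pull above -0.0225 m); the robot touches nothing.
It fails at once if a shut door is pressed by its pull bar with more than 25 N ((y of upper_stop_c0 in the frame of upper_pull below 0.0225 m and contact force between the fingers and upper_door_c1 above 25 N) or (y of lower_stop_c0 in the frame of lower_pull above -0.0225 m and contact force between the fingers and lower_door_c1 above 25 N)).
It fails at once if the gauge falls (faster than 0.5 m/s while not held) (linear speed of gauge above 0.5 m/s and contact force between the fingers and gauge below 0.1 N).
It fails at once if the socket clip, bowl, jar or tin is shoved more than 30 mm from its place (distance of any of clip, bowl, jar, spray from where it was at the start of the episode above 0.03 m).
It also fails if it takes over 72 s, if anything falls off the work surface, if the arm or the gripper's body presses on something with over 40 N, if the wrist force passes 120 N, or if a joint passes its speed limit or range.

## Robot

A 6-joint arm with a two-finger parallel gripper is mounted at the origin on the work surface. World frame = base frame: x ahead of the robot, y to its left, z up, the work surface at z = 0. Lengths are in mm, angles in rad, forces in N, time in s.
With the tool pointing down it reaches from about 300 to 775 mm from the base axis. Payload 14.6 kg.
Tool frame: the origin (TCP) lies on the centre line of the jaws, within the pads' length; the fingertips stand 19 mm ahead of it and the grasp point (between the pads) is the TCP (bot.tip_reach is the distance from the TCP to the fingertips, in mm); z points along the fingers, y is the line along which they close (so a half turn about z gives the same grasp; the last joint's range is limited). The gripper opens to 85 mm and grips with 20 to 120 N. Pads are 22 mm wide; open, the fingers measure 114 mm over their backs; the gripper's body (76 mm by 85 mm) begins 54 mm behind the grasp point. The pads swing forward as they close: fully open they stand 13 mm farther back than shut.
Start: joints at [-1.247, 0.3, 1.521, -0, 1.321, -0.067], TCP at [209.503, -508.525, 250.281] pointing down, gripper open.
Joint ranges: [-3.03, 3.03], [-0.79, 2.21], [0.23, 2.52], [-1.04, 4.18], [0, 3.07], [-2.55, 2.55]. Speed limits (rad/s): [2.22, 2.22, 2.57, 3.14, 3.14, 3.14].

## Interface

Orientations are given as a unit quaternion [w, x, y, z].
In Python, from rig import bot gives the robot as it stands. Calls block until the motion is done:
- bot.move_to(position, orientation): joint-space move of the TCP to a pose.
- bot.servo_line(position, attitude=None, speed=150, until_force=None): straight line of the TCP; attitude=None keeps the orientation; speed is the mean speed in mm/s. With until_force (N) it stops when the force on the tool has changed by that much, and returns True; else False.
- bot.move_joints(angles): joint-space move.
- bot.move_gripper(opening, grip_force=None): finger opening in mm; grip_force is the grip in N (None keeps the last); returns when the fingers have stopped.
- bot.dwell(seconds).
- bot.ik(position, orientation): joint angles nearest the present ones, or None.
- bot.read_state(): the state.
- bot.read_camera(name): name is "side" or "top"; returns a dict with "image" (420x560x3 uint8, blue, green, red), "depth" (420x560 float32, mm along the optical axis (not along the pixel's ray), 0 where there is no reading), "fovy" (degrees; the focal length in pixels is half the picture's height over the tangent of half this angle, whatever the lens; pixels are square), "cx", "cy" (the principal point, pixels), "k1" (the pictures are not rectified: a ray, as slopes to the right and down, at radius r is drawn at 1 + k1 r^2 times it, then the intrinsics apply), "eye" and "attitude" of the camera in the world. Camera axes: x right, y down, z forward; pixel columns grow to the right and rows downward; lengths in mm; the calibration is good to about 2 mm. A picture is of the moment at which its call begins.
A pose or a line that the arm cannot do raises bot.MotionError and nothing moves.
- bot.finish_job(): hands the job in; it is judged then, once.
The state is a dict: "clock": time; "joint_positions": joint angles; "qvel": joint speeds; "effort": joint torques, N m; "ee_pos": TCP position; "tool_rot": TCP orientation; "ft_force": force on the tool from outside, world axes, zero at the start; "moment": the same for the moment, N m; "grip_width": finger opening in mm; "grip_force": force on a finger pad.
Only numpy, scipy, OpenCV 4.12 (cv2) and the standard library are available. Lean on these libraries where they do the work, as an engineer would, in place of code of your own. Each camera call takes 0.05 s, during which the arm holds its last target. There are 200 camera calls.

## Working session

There is one attempt and no reset: what is moved stays moved. The work goes in short steps, each a Python script; the robot and the scene stay as the last script left them, time stands still between calls to the robot, and variables do not carry over. Pictures are saved under pics/ and viewed, at most 10 in all, crops included, and the job is handed in when it is done.

```bash
ls; mkdir -p pics; cat > h.py <<'E'
import numpy as np, cv2
from scipy.spatial.transform import Rotation as R
from rig import bot
def Rq(q): return R.from_quat([q[1],q[2],q[3],q[0]])
def cloud(c):
    d=c["depth"]; h,w=d.shape; f=h/2/np.tan(np.radians(c["fovy"])/2)
    K=np.array([[f,0,c["cx"]],[0,f,c["cy"]],[0,0,1]])
    u,v=np.meshgrid(np.arange(w),np.arange(h))
    p=np.stack([u,v],-1).reshape(-1,1,2).astype(float)
    n=cv2.undistortPoints(p,K,np.array([c["k1"],0,0,0,0.])).reshape(h,w,2)
    P=np.dstack([n*d[...,None],d])
    W=P@Rq(c["attitude"]).as_matrix().T+np.array(c["eye"]); W[d==0]=np.nan
    return W
def tq(yaw):  # tool down, tool x at yaw, y = closing dir
    r=(R.from_euler('z',yaw)*R.from_euler('x',np.pi)).as_quat()
    return [r[3],r[0],r[1],r[2]]
E
python3 - <<'E'
from h import *
s=bot.read_state(); print(s)
for n in("top","side"):
    c=bot.read_camera(n); np.savez("pics/"+n+".npz",W=cloud(c),I=c["image"]); cv2.imwrite(f"pics/{n}0.png",c["image"]); print(n,c["eye"],c["attitude"],c["fovy"],c["k1"],c["cx"],c["cy"])
print(tq(0))
E
```

```text
pics
{'clock': 0.0, 'joint_positions': array([-1.24660604e+00,  3.00484695e-01,  1.52159706e+00,  5.00605007e-06,
        1.32071422e+00, -6.65711397e-02]), 'qvel': array([ 0.00089222,  0.00013968, -0.0009131 , -0.00037238, -0.00106018,
        0.00174374]), 'effort': array([ 3.34659468e-03, -5.43493581e+01, -3.61792946e+01,  8.99121596e-05,
        3.97992277e-03,  2.42919285e-06]), 'ee_pos': array([ 209.43363244, -508.32622197,  249.70708861]), 'tool_rot': array([-5.96986351e-04,  9.80973772e-01,  1.94139373e-01, -7.48806463e-05]), 'ft_force': array([-0.6152246 ,  0.31635241,  0.54597165]), 'moment': array([-0.01853427, -0.04590903,  0.02777241]), 'grip_force': 0.0, 'grip_width': 85.2699513386768}
top [ 356.26900103  -13.18262309 1270.01163501] [-0.06800641  0.70554562 -0.70314556  0.05627448] 46.605657372999985 -0.1662444123704145 284.1334018901701 208.31600539489912
side [ 278.60903703 -906.1310993   715.95589138] [-0.46052922  0.8760724  -0.12492713  0.0693052 ] 51.743365887639726 0.02968379790155689 278.03692445301925 217.3538079002775
[np.float64(6.123233995736766e-17), np.float64(1.0), np.float64(0.0), np.float64(0.0)]
```

View pics/top0.png

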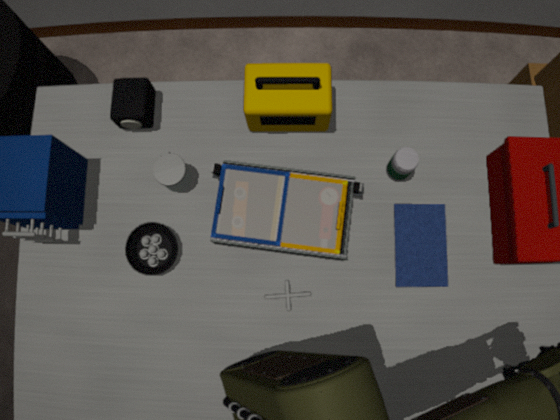

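View pics/side0.png

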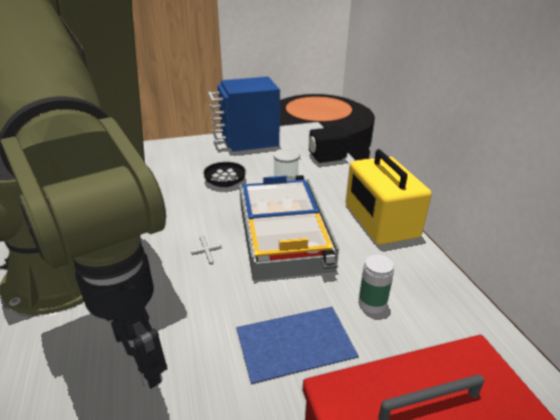

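```bash
cat > m.py <<'E'
from h import *
import sys
for n in("top","side"):
    z=np.load(f"pics/{n}.npz"); W=z["W"]; I=z["I"]; H=cv2.cvtColor(I,cv2.COLOR_BGR2HSV)
    X,Y,Z=W[...,0],W[...,1],W[...,2]; print(n)
    box=(X>330)&(X<620)&(Y>-260)&(Y<240)
    def rep(nm,m):
        p=W[m]
        if len(p)<5: print(nm,len(p)); return
        r=cv2.minAreaRect(p[:,:2].astype(np.float32)); print(nm,len(p),"mean",p.mean(0).round(1),"zpct",np.percentile(p[:,2],[5,50,95]).round(1),"rect",np.round(r[0],1),np.round(r[1],1),round(r[2],1))
    blue=(H[...,0]>100)&(H[...,0]<125)&(H[...,1]>110); yel=(H[...,0]>18)&(H[...,0]<33)&(H[...,1]>120)
    red=((H[...,0]<8)|(H[...,0]>172))&(H[...,1]>60)
    rep("mat",blue&(Z<20)&(Z>-10)&(X>200)&(Y<-150)&(Y>-450)&(X<600))
    rep("blue bar",blue&box&(Z>82)&(Z<110)); rep("yel bar",yel&box&(Z>76)&(Z<110))
    rep("blue door",blue&box&(Z>55)); rep("yel door",yel&box&(Z>50))
    rep("case hi",box&(Z>45)&(Z<110)); rep("red",red&box)
    rep("any>84",box&(Z>84)&(Z<115)&(Y<170))
E
python3 m.py; python3 - <<'E'
import numpy as np,cv2
for n,(a,b,c,d) in dict(top=(150,270,200,370),side=(165,285,225,345)).items():
    I=np.load(f"pics/{n}.npz")["I"]; cv2.imwrite(f"pics/{n}c.png",cv2.resize(I[a:b,c:d],None,fx=4.7,fy=4.7,interpolation=cv2.INTER_CUBIC))
E
```

```text
top
mat 4052 mean [ 483.8 -349.5    6. ] zpct [ 2.   6.  10.1] rect [ 486.4 -350.5] [136.4 214.1] 89.5
blue bar 88 mean [585.3 167.5  95.9] zpct [ 92.5  95.8 100.4] rect [586.6 167.4] [ 8.9 64.4] 83.0
yel bar 95 mean [ 548.5 -128.5   86.5] zpct [78.2 87.3 90.9] rect [ 551.  -129.3] [ 8.1 69.8] 82.7
blue door 611 mean [530.  100.   75.5] zpct [68.6 72.6 96.9] rect [557.8  95.6] [171.7 144.2] 82.6
yel door 541 mean [509.5 -96.   68.1] zpct [60.5 64.9 88.8] rect [546.2 -66.1] [144.2 162.1] 82.6
case hi 8156 mean [540.8  11.8  67.6] zpct [58.5 68.  75.7] rect [552.2   3.1] [360.3 179.9] 82.7
red 8 mean [ 581.6 -158.    30.3] zpct [ 4.8  9.2 69.9] rect [ 561.7 -151.1] [ 15.  123.3] 75.5
any>84 167 mean [570.4  22.7  91.3] zpct [84.7 90.2 98.7] rect [568.9  19.2] [307.1  68.5] 83.4
side
mat 5591 mean [ 478.9 -358.1    5.6] zpct [3.5 5.6 7.6] rect [ 482.3 -353.6] [138.7 213.8] 89.6
blue bar 89 mean [588.8 162.6  89.3] zpct [83.4 89.5 94.7] rect [587.3 163.9] [12.4 62.8] 80.7
yel bar 147 mean [ 549.4 -132.    83.5] zpct [76.7 84.3 88.3] rect [ 549.6 -130.9] [14.  66.9] 86.5
blue door 339 mean [547.2  93.4  76.5] zpct [68.7 71.8 93.1] rect [557.3  92.6] [178.7 144.9] 83.3
yel door 684 mean [ 527.1 -117.1   68.1] zpct [59.6 63.7 86.9] rect [ 508. -100.] [115.3 222.1] 40.9
case hi 4778 mean [540.4 -13.3  66. ] zpct [52.  64.3 79.9] rect [553.1   2.5] [363.8 180.8] 82.6
red 242 mean [ 554.2 -119.2   28.3] zpct [20.  28.5 35.1] rect [ 555.1 -132.7] [ 43.9 125.7] 81.3
any>84 173 mean [570.6  25.3  88.7] zpct [84.5 87.7 94.8] rect [570.6  17.1] [309.4  68.7] 82.4
```

View pics/topc.png

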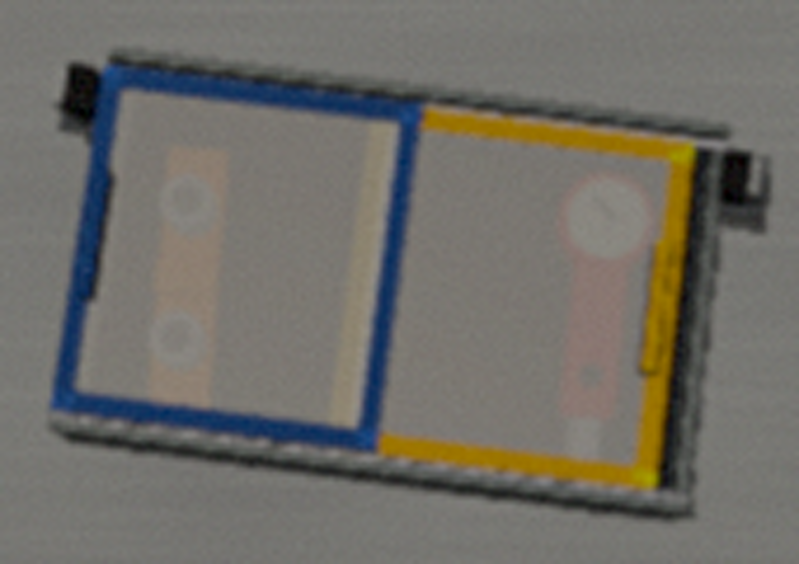

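```bash
sed -i 's/(X<620)/(X<690)/' m.py; python3 m.py; cat >> m.py <<'E'
    a=np.radians(-7.3); C=np.array([560,2.]); ex=np.array([np.cos(a),np.sin(a)]); ey=np.array([-np.sin(a),np.cos(a)])
    u=(W[...,:2]-C)@ex; v=(W[...,:2]-C)@ey
    ok=(abs(u)<160)&(abs(v)<230)&(Z>-20)&(Z<120)
    G=np.full((12,19),np.nan)
    print("profile v (|u|<30):",[(k,round(float(np.median(Z[ok&(abs(u)<30)&(abs(v-k)<2)])),0)) for k in list(range(-190,-130,4))+list(range(140,200,4)) if (ok&(abs(u)<30)&(abs(v-k)<2)).sum()>2])
    print("profile u:",[(k,round(float(np.median(Z[ok&(abs(v)<130)&(abs(u-k)<1.5)])),0)) for k in list(range(-120,-85,3))+list(range(85,125,3)) if (ok&(abs(v)<130)&(abs(u-k)<1.5)).sum()>2])
    rm=red&(abs(u)<110)&(v<0)&(v>-170)&(Z<45); rep("red",rm)
    from numpy.linalg import eigh
E
python3 m.py | grep -E "profile|top|side|red"
```

```text
top
mat 4052 mean [ 483.8 -349.5    6. ] zpct [ 2.   6.  10.1] rect [ 486.4 -350.5] [136.4 214.1] 89.5
blue bar 94 mean [587.6 167.3  96.1] zpct [ 92.7  96.  100.8] rect [588.7 167.2] [ 8.9 68.6] 83.0
yel bar 96 mean [ 549.8 -125.3   86.4] zpct [78.2 87.2 90.9] rect [623.1   7.2] [339.4  65.8] 62.1
blue door 1023 mean [583.5  96.4  74. ] zpct [67.5 72.2 95.5] rect [583.4  97.8] [182.8 194.5] 82.6
yel door 826 mean [556.7 -91.4  66.7] zpct [60.4 64.6 87.5] rect [570.5  12.4] [353.3 190.6] 82.8
case hi 11127 mean [569.7  15.   68. ] zpct [58.8 68.7 75.9] rect [569.5  10. ] [389.9 212.3] 82.7
red 16 mean [617.7 -55.9  53.2] zpct [ 5.1 69.8 81.6] rect [641.4  -9.8] [364.7 132.7] 63.3
any>84 174 mean [572.4  28.3  91.6] zpct [84.7 90.5 99. ] rect [570.2  19.1] [307.3  68.6] 82.9
side
mat 5591 mean [ 478.9 -358.1    5.6] zpct [3.5 5.6 7.6] rect [ 482.3 -353.6] [138.7 213.8] 89.6
blue bar 89 mean [588.8 162.6  89.3] zpct [83.4 89.5 94.7] rect [587.3 163.9] [12.4 62.8] 80.7
yel bar 147 mean [ 549.4 -132.    83.5] zpct [76.7 84.3 88.3] rect [ 549.6 -130.9] [14.  66.9] 86.5
blue door 508 mean 
[... 1482 characters left out ...]
1.0), (-186, -1.0), (-182, -1.0), (-178, -1.0), (-174, -1.0), (-170, -1.0), (-166, 2.0), (-162, 26.0), (-158, 37.0), (-154, 49.0), (-146, 61.0), (-142, 61.0), (-138, 70.0), (-134, 76.0), (140, 70.0), (144, 70.0), (148, 70.0), (152, 69.0), (156, 70.0), (160, 81.0), (164, 81.0), (168, 84.0), (172, 93.0)]
profile u: [(-120, -1.0), (-117, -1.0), (-114, -1.0), (-111, -1.0), (-108, -1.0), (-105, -1.0), (-102, -1.0), (-99, -1.0), (-96, 50.0), (-93, 73.0), (-90, 58.0), (-87, 61.0), (85, 63.0), (88, 63.0), (91, 64.0), (94, 63.0), (97, 64.0), (100, 64.0), (103, 64.0), (106, 66.0), (109, 72.0), (112, 73.0)]
red 255 mean [ 559.1 -119.1   27.8] zpct [19.8 28.2 35. ] rect [ 569.4 -119.5] [147.   37.4] 0.7
```

```bash
cat >> h.py <<'E'
A=np.radians(-7.25); C=np.array([569.,10.6]); ex=np.array([np.cos(A),np.sin(A)]); ey=np.array([-np.sin(A),np.cos(A)])
def cw(x,y,z): p=C+x*ex+y*ey; return [p[0],p[1],z]
def wc(p): d=np.asarray(p)[:2]-C; return np.round([d@ex,d@ey],1)
QP=tq(A+np.pi/2); M=np.array([484.5,-352.])
def ray(c,u,v,z):
    h=c["image"].shape[0]; f=h/2/np.tan(np.radians(c["fovy"])/2)
    K=np.array([[f,0,c["cx"]],[0,f,c["cy"]],[0,0,1]])
    n=cv2.undistortPoints(np.array([[[u,v]]],float),K,np.array([c["k1"],0,0,0,0.])).ravel()
    d=Rq(c["attitude"]).as_matrix()@np.r_[n,1]; e=np.array(c["eye"]); return e+d*(z-e[2])/d[2]
def st(): s=bot.read_state(); return np.round(s["clock"],2),np.round(s["ee_pos"],1),np.round(s["ft_force"],1),round(s["grip_width"],1)
E
python3 - <<'E'
from h import *
c=bot.read_camera("top"); d=ray(c,329.1,196.2,36); n=ray(c,323.8,244.7,20)
print("dial",d,wc(d),"noz",n,wc(n),"tip",bot.tip_reach)
bot.move_gripper(0,60); print(st(),bot.tip_reach)
bot.move_to(cw(0,-182,160),QP); print(st())
bot.servo_line(cw(0,-182,96)); print(st(),wc(st()[1]))
bot.servo_line(cw(0,-71,96),speed=60); print(st(),wc(st()[1]))
bot.servo_line(cw(0,-80,96)); bot.servo_line(cw(0,-80,200),speed=250)
bot.move_to([430,-330,260],tq(0)); print(st())
c=bot.read_camera("top"); np.savez("pics/top.npz",W=cloud(c),I=c["image"])
cv2.imwrite("pics/t1.png",cv2.resize(c["image"][150:270,200:370],None,fx=4.7,fy=4.7,interpolation=cv2.INTER_CUBIC))
E
python3 m.py|grep -E "yel bar|blue bar|red"
```

```text
dial [ 607.70395349 -108.08157253   36.        ] [  53.4 -112.8] noz [483.68957    -94.31845191  20.        ] [ -71.4 -114.8] tip 19.0
(np.float64(0.92), array([ 209.5, -508.5,  250.3]), array([-0.2,  0.3, -0.2]), 0.1) 19.0
(np.float64(2.68), array([ 545.8, -170.8,  160.2]), array([ 0.7,  0.1, -0.1]), 0.3)
(np.float64(3.26), array([ 546.3, -170.4,   96.7]), array([-0.6,  0.2,  0.7]), -0.0) [   0.3 -182.4]
(np.float64(5.26), array([560. , -59.8,  96.1]), array([-0.2, -1.1,  0.5]), 0.2) [ -0. -71.]
(np.float64(7.22), array([ 430.4, -329.3,  259.3]), array([-0.5, -0.5, -0.1]), 0.2)
blue bar 95 mean [588.2 167.1  96.2] zpct [92.1 96.5 99.4] rect [589.2 167. ] [ 8.6 69.8] 83.0
yel bar 94 mean [563.6 -42.   87.9] zpct [84.6 88.  92. ] rect [621.7  54.3] [267.2  63.9] 59.5
red 743 mean [ 559.5 -101.4   29.6] zpct [ 3.9 32.4 38.6] rect [577.3 -79.4] [530.3 182.3] 52.7
red 731 mean [ 560.  -102.    25.2] zpct [ 3.9 32.3 38.1] rect [ 562.7 -106.4] [ 87.5 181. ] 81.8
blue bar 89 mean [588.8 162.6  89.3] zpct [83.4 89.5 94.7] rect [587.3 163.9] [12.4 62.8] 80.7
yel bar 147 mean [ 549.4 -132.    83.5] zpct [76.7 84.3 88.3] rect [ 549.6 -130.9] [14.  66.9] 86.5
red 258 mean [ 558.7 -119.5   28. ] zpct [19.8 28.2 35.4] rect [ 569.5 -126.5] [147.   51.4] 0.7
red 255 mean [ 559.1 -119.1   27.8] zpct [19.8 28.2 35. ] rect [ 569.4 -119.5] [147.   37.4] 0.7
```

View pics/t1.png

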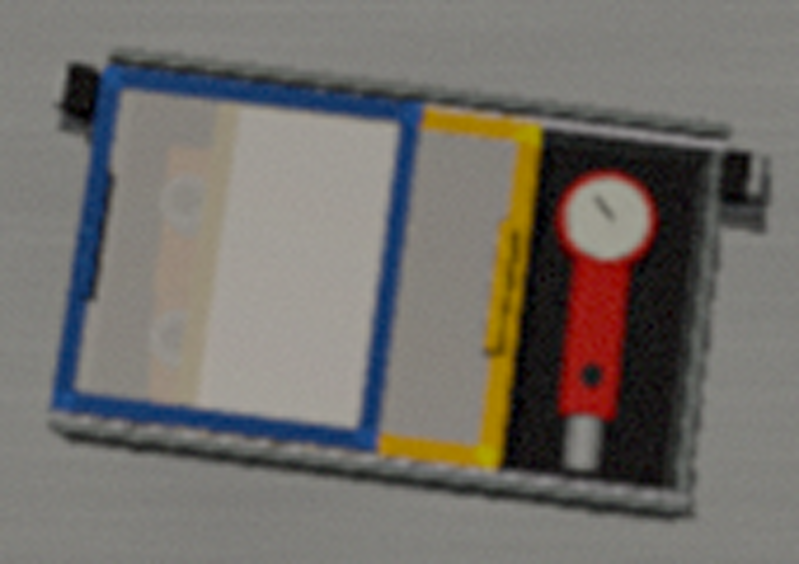

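```bash
python3 - <<'E'
from h import *
c=bot.read_camera("top"); g=lambda x,y,z: ray(c,200+x/4.7-.4,150+y/4.7-.4,z)[:2]
d=g(607,217,36); n=g(582,470,20); b=g(588,418,34)
ax=(d-b)/np.linalg.norm(d-b); ax2=(d-n)/np.linalg.norm(d-n)
print("dial",d,wc(d),"noz",n,wc(n),"len(137)",np.linalg.norm(d-n),"butt(109.5)",np.linalg.norm(d-b),"yaw",[np.degrees(np.arctan2(a[1],a[0])) for a in(ax,ax2)])
# line fit on the handle pixels
W=cloud(c);H=cv2.cvtColor(c["image"],cv2.COLOR_BGR2HSV)
m=((H[...,0]<8)|(H[...,0]>172))&(H[...,1]>150)&(W[...,2]>26)&(W[...,2]<42)
p=W[m][:,:2]; s=(p-d)@ax; t=(p-d)@np.array([-ax[1],ax[0]]); k=(s<-32)&(s>-105)&(abs(t)<25)
f=np.polyfit(s[k],t[k],1); yaw=np.arctan2(ax[1],ax[0])+np.arctan(f[0])
print("n",k.sum(),"slope",f,"width",np.percentile(t[k],[2,98]),"yaw",np.degrees(yaw))
ux=np.array([np.cos(yaw),np.sin(yaw)])
G=d-50*ux+np.polyval(f,-50)*np.array([-ax[1],ax[0]]); print("grip",G,wc(G))
np.save("grip.npy",np.r_[G,yaw])
E
```

```text
dial [ 608.83466009 -107.187162  ] [  54.4 -111.8] noz [471.04888015 -93.2750228 ] [ -84.1 -115.4] len(137) 138.48634868695436 butt(109.5) 111.37735942360135 yaw [np.float64(-5.846875007866914), np.float64(-5.765577020111024)]
n 320 slope [ 0.00153952 -0.29369589] width [-15.05971134  13.93634663] yaw -5.758666904733306
grip [ 559.04923207 -102.53897743] [   4.4 -113.5]
```

```bash
python3 - <<'E'
from h import *
x,y,yaw=np.load("grip.npy"); q=tq(yaw)
bot.move_gripper(52,50)
bot.move_to([x,y,150],q)
print(bot.servo_line([x,y,50],speed=120,until_force=8), bot.servo_line([x,y,28],speed=50,until_force=8),st())
bot.move_gripper(0,50); print(st())
zg=bot.read_state()["ee_pos"][2]
bot.servo_line([x,y,190],speed=150); print(st(),bot.read_state()["grip_force"])
if bot.read_state()["grip_width"]<24: raise SystemExit("no grip")
p=[M[0]+12,M[1]]
bot.move_to([*p,190],tq(0)); 
bot.servo_line([*p,zg+6],speed=120); print(st())
print(bot.servo_line([*p,zg-1.5],speed=12,until_force=4),st(),zg)
c=bot.read_camera("top"); cv2.imwrite("pics/t2.png",c["image"])
c=bot.read_camera("side"); cv2.imwrite("pics/s2.png",c["image"][260:420,200:400].repeat(3,0).repeat(3,1))
E
```

```text
True True (np.float64(9.97), array([ 558.1, -103. ,   48.6]), array([-0.4, -0.3, -0.3]), 51.6)
(np.float64(10.32), array([ 558.5, -102.9,   49.7]), array([-2.3,  1.4,  3.5]), 27.4)
(np.float64(11.4), array([ 558.7, -102.4,  189. ]), array([ 0.1, -0.6, -2.4]), 27.4) 49.419822692871094
(np.float64(13.68), array([ 496.8, -352.2,   56.6]), array([ 0.2, -0.9, -2.3]), 27.3)
True (np.float64(14.19), array([ 496.5, -352. ,   49.7]), array([-0.8, -0.2,  5.3]), 27.6) 49.73653376109354
```

View pics/s2.png

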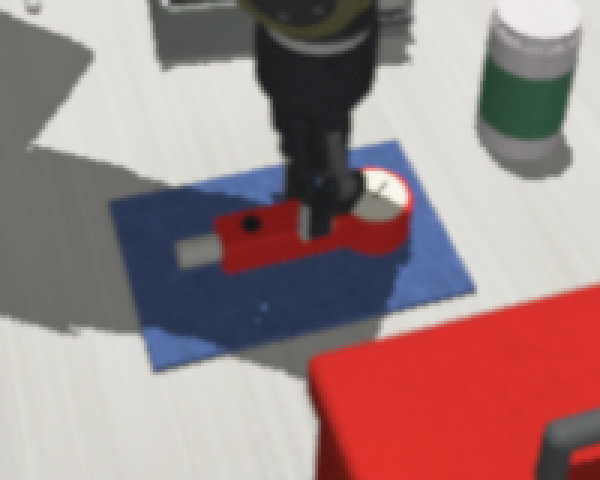

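```bash
cat > press.py <<'E'
from h import *
def F(k=4):
    return np.mean([bot.dwell(0.02) or bot.read_state()["ft_force"][:2]@ey for _ in range(k)])
def press(sgn,y,z,ylim):
    """push along sgn*case y from TCP y until the stop is felt, then hold about 15 N"""
    f0=press.f0; g=lambda: -sgn*(F()-f0)
    while sgn*y<sgn*ylim:
        hit=bot.servo_line(cw(0,ylim,z),speed=12,until_force=7)
        y=wc(bot.read_state()["ee_pos"])[1]; f=g(); print("hit",hit,y,round(f,1))
        if hit and f>6: break
    else: return False
    held=0; t0=bot.read_state()["clock"]; tgt=y
    while bot.read_state()["clock"]-t0<6 and held<0.9:
        t=bot.read_state()["clock"]; f=g()
        if 12<f<18.5: held+=bot.read_state()["clock"]-t; print(round(f,1),end=" "); continue
        tgt+=sgn*float(np.clip((15-f)*0.05,-.4,.3)); held=0
        bot.servo_line(cw(0,tgt,z),speed=10); print("[%.1f->%.2f]"%(f,tgt),end=" ")
    print("held",held,st()); return held>=0.6
E
python3 - <<'E'
from press import *
s=bot.read_state(); p=s["ee_pos"]
bot.move_gripper(48); print(st())
bot.servo_line([p[0],p[1],p[2]+60],speed=60); bot.servo_line([p[0],p[1],200],speed=250)
bot.move_gripper(0,60)
bot.move_to(cw(0,-22,170),QP); print(st())
c=bot.read_camera("top"); cv2.imwrite("pics/t3.png",c["image"])
d=cloud(c);H=cv2.cvtColor(c["image"],cv2.COLOR_BGR2HSV)
m=((H[...,0]<8)|(H[...,0]>172))&(H[...,1]>130)&(abs(d[...,0]-M[0])<115)&(abs(d[...,1]-M[1])<75)
q=d[m]; print(m.sum(),np.percentile(q,[2,50,98],axis=0).round(1),cv2.minAreaRect(q[:,:2].astype(np.float32)))
I=c["image"][180:310,370:480]; cv2.imwrite("pics/t3c.png",cv2.resize(I,None,fx=4,fy=4))
E
```

```text
(np.float64(14.62), array([ 496.1, -351.7,   48.9]), array([-0.2,  0.3,  0.3]), 47.9)
(np.float64(18.13), array([566.3, -12.1, 170.1]), array([-0.4,  0.2,  0.7]), 0.3)
467 [[ 440.  -372.5   19.1]
 [ 491.1 -347.5   34. ]
 [ 568.1 -327.2   39.1]] ((507.64697265625, -346.3199462890625), (52.48995590209961, 139.75033569335938), 82.0948257446289)
```

View pics/t3.png

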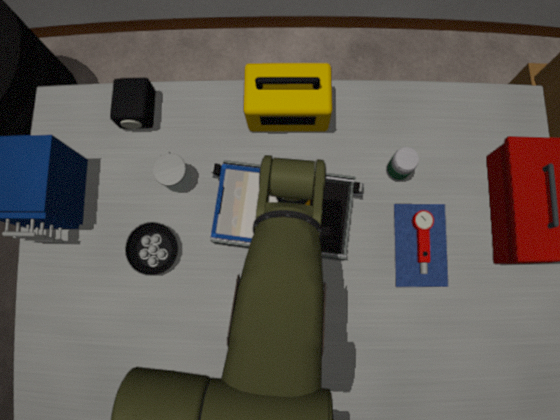

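```bash
python3 - <<'E'
from press import *
press.f0=F(10); print("f0",press.f0)
bot.servo_line(cw(0,-22,96),speed=120); print(st(),wc(st()[1]))
bot.servo_line(cw(0,-118,96),speed=60); print("push",F()-press.f0,wc(st()[1]))
print(press(-1,-118,96,-158)); 
c=bot.read_camera("side"); cv2.imwrite("pics/s4.png",c["image"][150:310,200:420].repeat(3,0).repeat(3,1))
E
```

```text
f0 -0.10978437855242665
(np.float64(19.12), array([566.6, -11.3,  96.7]), array([ 1. , -0. ,  0.6]), -0.0) [  0.4 -22. ]
push 1.4072904304605638 [-1.00e-01 -1.18e+02]
hit True -141.8 5.7
hit True -142.1 7.4
[6.8->-142.40] [7.5->-142.70] [8.2->-143.00] [9.3->-143.28] [10.9->-143.49] [11.2->-143.68] 12.2 12.3 12.1 12.1 12.2 [11.9->-143.84] 12.8 12.4 12.7 12.8 12.7 12.7 13.0 12.5 12.5 12.5 12.4 12.7 12.9 12.6 held 0.9333000000000027 (np.float64(26.98), array([ 550.9, -131. ,   95.9]), array([-1.2, 12.1,  2.7]), -0.3)
True
```

View pics/s4.png

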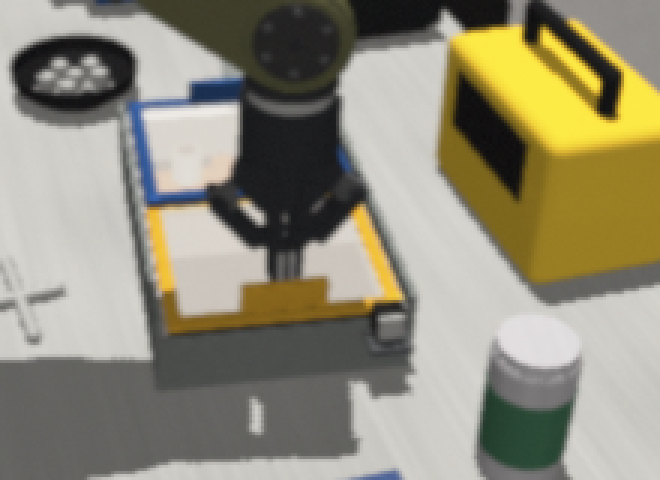

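```bash
python3 - <<'E'
from press import *
bot.servo_line(cw(0,-125,96),speed=60); bot.servo_line(cw(0,-125,150),speed=150)
bot.servo_line(cw(0,122,150),speed=250); bot.dwell(.2); press.f0=F(10); print("f0",press.f0)
bot.servo_line(cw(0,122,99),speed=100); print(st(),wc(st()[1]))
ok=press(1,122,99,158); print(ok)
if ok:
    y=wc(st()[1])[1]; bot.servo_line(cw(0,y-15,99),speed=50); bot.servo_line(cw(0,y-15,200),speed=150)
    bot.move_to([400,-100,260],QP); bot.dwell(.3); print(st())
    c=bot.read_camera("top"); np.savez("pics/top.npz",W=cloud(c),I=c["image"])
    cv2.imwrite("pics/t5.png",cv2.resize(c["image"][150:300,200:460],None,fx=3,fy=3))
E
python3 m.py|head -4
```

```text
f0 -0.11278802838711202
(np.float64(30.17), array([584.6, 131.7,  99.4]), array([0.3, 0.5, 0.9]), 0.2) [  0.2 122.1]
hit True 147.2 5.1
hit True 147.6 7.3
[6.2->147.90] [6.2->148.20] [7.3->148.50] [8.5->148.80] [9.3->149.09] [10.2->149.32] [11.5->149.50] 12.3 12.2 12.0 12.2 12.6 12.0 12.3 12.2 12.3 12.3 12.2 12.2 12.4 12.5 held 0.9333000000000027 (np.float64(35.81), array([587.5, 157.7,  98.8]), array([ -4.4, -12.2,   3.6]), -0.3)
True
(np.float64(38.6), array([400.3, -99.7, 259.8]), array([0.2, 1. , 0.9]), -0.2)
top
mat 3050 mean [ 476.7 -346.9    6.1] zpct [ 2.2  6.  10.3] rect [ 485.9 -350.1] [136.8 213.2] 89.5
blue bar 94 mean [588.4 170.   95.9] zpct [92.3 96.  99.3] rect [589.7 169.6] [ 8.7 69.4] 83.7
yel bar 84 mean [ 548.4 -143.6   87.9] zpct [84.3 87.4 92.2] rect [ 549.2 -143.5] [ 7.5 67.8] 82.1
```

View pics/t5.png

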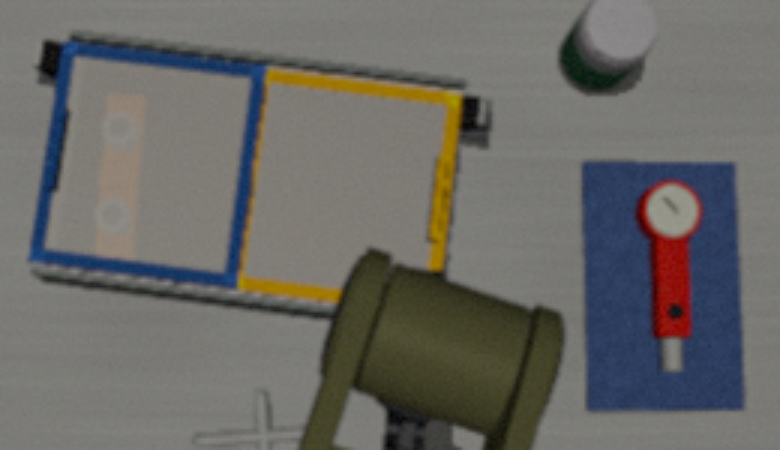

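Both doors sit against their black stops (blue left edge at (65,60), yellow right edge at (462,110)), and the gauge lies dial up well inside the mat (dial (670,210), nozzle (670,370)). I'm handing in.

```bash
python3 -c "
from rig import bot; print(bot.finish_job())"
```

```text
the job is handed in; nothing more can be done
None
```

The job is handed in at about 39 s on the robot's clock, but the judge's result is not shown: the gauge lies dial up on the mat, and both doors, lower first and then upper, were held against their stops at about 12–13 N (not the full 15 N asked for) for 0.9 s each.

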